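Wedge the model barn's gate shut

TASK

The gate of the timber model barn keeps springing open while its latch is being glued. Push the orange wooden wedge thin end first under the gate from the front so that it closes the gate fully, and tap it in until it jams the gate firmly shut on its own; feel for it and do not force it, for the gate's hinges are only glued. Leave the tub of sticks, the glue bottle and the paint jar where they stand.

Things in the scene. Friction and masses are not known exactly. Their poses are not given: they have to be found in the camera images.
- barn: Model barn, an open timber frame fixed to the bench, 244 mm wide (y), 206 deep (x), 205 high, the gate in its front. No sill or floor: under the gate is bare level bench (height 0). Origin: at bench level, midway between the front posts (16 mm square, centres at y +-114 mm), in the front face of the shut gate. x points from the front into the empty barn, y to the left looking in, z up.
- gate (a joint): Opening angle of the gate, rad: 0 shut (hard stop), growing as its free end swings out of the barn. Left alone it springs open to 0.32 to 0.48; holding it shut takes under 1 N. Plank panel 14 mm thick, 140 mm high, from 6 to 200 mm from the hinge line. The gap below it is 11 to 17 mm, different each time; it cannot move up or down. Glued hinges: nothing may press it with over 25 N.
- gate_hinge (a point): Where the gate's upright hinge line meets the bench, at x = 7, y = +100 mm in the barn's frame. The gate runs from here towards the barn's -y when shut.
- entry (a point): Fixed point on the bench below the shut gate's front face, 130 mm from the hinge line, at x = 0, y = -30 mm in the barn's frame: a good place to drive the wedge in, along the barn's x. Axes as the barn's.
- wedge: Loose orange wooden wedge lying flat, 160 mm long, 34 wide, 0.08 to 0.15 kg. The rear 50 mm are a level butt block 26 mm high, to grip across its width; from there the top slopes evenly over 110 mm down to a tip 4 mm thick (1 in 5). Origin: on the underside, mid-width, under the middle of the butt block, 25 mm from the butt end. x points to the thin tip, z up.
- wedge_tip (a point): Middle of the wedge's thin tip on its underside, 135 mm along x from the wedge's origin. Slid under the gate the wedge meets its edge 35 to 65 mm behind the tip, carries the gate shut, then jams between bench and gate.
- wedge_butt (a point): Middle of the wedge's upright butt end, 13 mm above its underside, where it can be tapped or pushed. Once the gate is shut the push rises steadily with travel; a push of about 8 to 12 N jams it firmly (wedge and gate press on each other with 6 N or more) and friction then holds it when let go.
- tub: Black plastic tub of wooden sticks, 150 x 110 mm, about 65 mm high with the sticks. Origin under its centre. Leave alone.
- glue: White glue bottle with a red cap, 48 mm across, 130 mm high, standing. Origin under its centre. Leave alone.
- paint: Squat paint jar with a blue cap, 52 mm across, 60 mm high, standing. Origin under its centre. Leave alone.

How it is judged:
By the outcome, as a careful person would: the job done as asked, in the order asked, and still so for the second after the job is handed in, with the robot touching nothing.
It also fails if it takes over 61 s, if anything falls off the work surface, if the arm or the gripper's body presses on something with over 40 N, if the wrist force passes 120 N, or if a joint passes its speed limit or range.

ROBOT

A 7-joint arm with a two-finger parallel gripper is mounted at the origin on the work surface. World frame = base frame: x ahead of the robot, y to its left, z up, the work surface at z = 0. Lengths are in mm, angles in degrees, forces in N, time in s.
With the tool pointing down it reaches from about 425 to 875 mm from the base axis. Payload 8.4 kg.
Tool frame: the origin (TCP) lies midway between the tips of the shut fingers; the grasp point (between the pads) lies 19 mm behind it (manip.grip_depth is the distance from the TCP to the grasp point, in mm); y points along the fingers, z is the direction in which the jaws open and shut, and the axes are right-handed (so a half turn about y gives the same grasp; the last joint's range is limited). The gripper opens to 87 mm and grips with 3 to 60 N. Pads are 19 mm wide; open, the fingers measure 117 mm over their backs; the gripper's body (75 mm by 190 mm) begins 51 mm behind the grasp point.
Start: joints at [-82.918, 19.091, 2.286, 83.961, -0.768, 76.965, -3.352], TCP at [143.628, 633.904, 222.546] pointing down, gripper open.
Joint ranges: [-147.57, 147.57], [-21.85, 119.76], [-74.77, 79.35], [14.55, 137.4], [-85.83, 265.84], [4.83, 119.75], [-152.11, 152.11]. Speed limits (degrees/s): [127.2, 127.2, 159.86, 159.86, 180, 180, 180].

INTERFACE

Orientations are given as a 3x3 rotation matrix whose columns are the frame's x, y, z axes.
In Python, from rig import manip gives the robot as it stands. The module is installed in compiled form; this text tells all that it offers.
- The arm moves only by the tool servo_tool, never from a script. Its argument "targets" is a list of rows, each a list of 7 numbers: the turn, a rotation vector about the tool's x, y, z in rad, then the shift along the tool's x, y, z in cm, then the gripper's target within -1 to 1 (shut at 1, half-way at 0, fully open at -1). A call has 1 to 5 rows; each row is the pose to reach, as a shift and turn from the pose measured when the call began, along the tool's axes at that moment; what a row does not reach only later rows make up. A row lasts 1/8 s, in which the tool goes at most 62.5 mm and 10.7 degrees, less where a joint would pass 70% of its speed; a pose out of reach is approached as far as the arm can. A call with a gripper value outside its range is refused whole. The fingers move at their own pace and stop on an object; the grip force is fixed at half the most. Time passes only in rows, so rows that repeat a pose let the fingers close. It gives the time, the measured TCP pose, the force and the opening at its end, in the units of the state.
- manip.get_obs(): the state, without advancing time (a new reading comes with each control period).
- manip.snapshot(name): name is "side" or "top" or "wrist"; returns the picture (420x560x3 uint8, red, green, blue); there is no depth.
- manip.camera_params(name): a dict with "fx", "fy", "cx", "cy" (pixels), "T" (4x4, takes a point from camera to world coordinates); the wrist camera has in their place "T_tool_cam" (4x4, takes a point from camera to tool coordinates, whose origin is the TCP and whose axes are the tool frame's). Camera axes: x right, y down, z forward; pixel columns grow to the right and rows downward; lengths in mm; the calibration is good to about 2 mm. The wrist camera is an equidistant fisheye: a pixel r from the principal point sees the ray r / f radians off the axis. A picture is of the moment at which its call begins: read the wrist's pose just before it. camera_params takes no time and is no camera call.
- manip.finish_job(): hands the job in, once; it reports no verdict.
Trained networks look in the newest picture that a camera, given by its name, has taken for a name from the list of things; names that differ only in an ending like _2 or _b are one class to them, and where a whole thing is asked for, a point or a joint stands for the part that bears it (a point fixed in the world has none). Each returns a list of dicts, best first, with "conf" (0 to 1); they miss things now and then, are a little off and sometimes report something else, mostly with a low value. They report only what shows in the picture. A call takes as long as a camera call.
- manip.recognise(camera, label): "extent" ([left, top, right, bottom] in pixels, round what is visible of it).
- manip.regions_of(camera, label): "pixels" (420x560 bool, what is visible of it) and "extent" ([left, top, right, bottom] in pixels, round what is visible of it).
- manip.spot_point(camera, label): "position" ([column, row] in pixels: a listed point, or the origin of a listed thing).
The state is a dict: "time": time; "joint_positions": joint angles; "qvel": joint speeds; "tau": joint torques, N m; "eef_pos": TCP position; "eef_rot": TCP orientation; "wrist_force": force on the tool from outside, world axes, zero at the start; "moment": the same for the moment, N m; "grip_width": finger opening in mm.
Only numpy, scipy, OpenCV 4.12 (cv2) and the standard library are available. Lean on these libraries where they do the work, as an engineer would, in place of code of your own. Each camera call takes 0.05 s, during which the arm holds its last target. There are 200 camera calls.

## Working session

There is one attempt and no reset: what is moved stays moved. The work goes in short steps, Python scripts to look and compute and a tool call to move; the robot and the scene stay as the last step left them, time stands still between calls to the robot, and variables do not carry over. Pictures are saved under pics/ and viewed, about 8 in all and at most 12, crops included, and the job is handed in when it is done.

Besides the shell and the picture viewer there is one more tool, called after ">>>" by a JSON object that holds its "name" and its "arguments". servo_tool: Moves the arm, as the interface text tells. Its arguments: {"type":"object","properties":{"targets":{"type":"array","items":{"type":"array","items":{"type":"number"}}}},"required":["targets"]}

```bash
mkdir -p pics
cat > h.py <<'E'
import numpy as np, cv2
from rig import manip
def snap(n,f):
    im=manip.snapshot(n); cv2.imwrite('pics/'+f,im[:,:,::-1]); return im
def px2w(n,p,z):
    c=manip.camera_params(n); T=np.array(c['T']); d=T[:3,:3]@np.array([(p[0]-c['cx'])/c['fx'],(p[1]-c['cy'])/c['fy'],1.])
    o=T[:3,3]; return o+d*(z-o[2])/d[2]
E
python3 - <<'E'
from h import *
a=snap('top','a.png');b=snap('side','b.png')
for n in('top','side'):
    print(n, np.round(manip.camera_params(n)['T'],2).tolist())
    for l in('wedge','wedge_tip','wedge_butt','gate_hinge','entry','barn','tub','glue','paint'):
        z=13 if l=='wedge_butt' else 0
        print(l,[(np.round(r['position']),round(r['conf'],2),np.round(px2w(n,r['position'],z))[:2]) for r in manip.spot_point(n,l)[:2]])
o=manip.get_obs();print(o['time'],o['eef_pos'],np.round(o['eef_rot'],3),o['grip_width'])
E
```

```text
top [[0.02, -0.99, 0.16, 365.68], [-1.0, -0.02, -0.0, -0.2], [0.01, -0.16, -0.99, 954.53], [0.0, 0.0, 0.0, 1.0]]
wedge [(array([140., 247.]), 0.71, array([428., 304.]))]
wedge_tip [(array([131., 186.]), 0.69, array([565., 334.]))]
wedge_butt [(array([142., 256.]), 0.92, array([407., 293.])), (array([414., 155.]), 0.5, array([ 646., -310.]))]
gate_hinge [(array([206., 164.]), 0.72, array([620., 165.]))]
entry []
barn []
tub [(array([408., 254.]), 0.92, array([ 421., -294.]))]
glue [(array([139., 159.]), 0.93, array([629., 320.]))]
paint [(array([413., 156.]), 0.9, array([ 648., -312.]))]
side [[0.96, -0.17, 0.23, 216.72], [-0.28, -0.64, 0.72, -878.76], [0.02, -0.75, -0.66, 886.64], [0.0, 0.0, 0.0, 1.0]]
wedge [(array([231., 168.]), 0.78, array([424., 296.]))]
wedge_tip [(array([275., 153.]), 0.74, array([570., 337.]))]
wedge_butt [(array([226., 162.]), 0.87, array([411., 309.]))]
gate_hinge []
entry []
barn []
tub [(array([288., 327.]), 0.79, array([ 424., -289.]))]
glue [(array([295., 152.]), 0.93, array([632., 324.]))]
paint [(array([392., 311.]), 0.91, array([ 656., -310.]))]
1.0 [143.6499088  633.90849695 222.56324083] [[ 0.975  0.     0.221]
 [-0.221 -0.     0.975]
 [ 0.    -1.     0.   ]] 86.79793040612061
```

View pics/a.png

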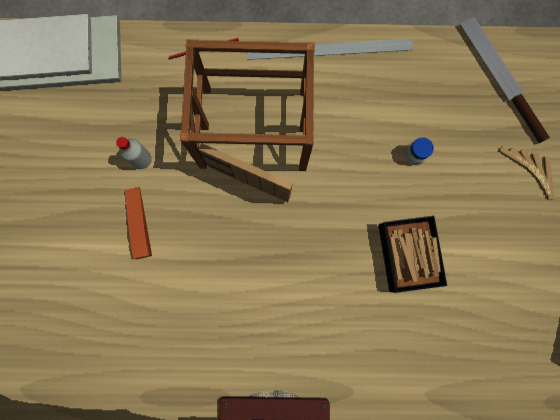

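View pics/b.png

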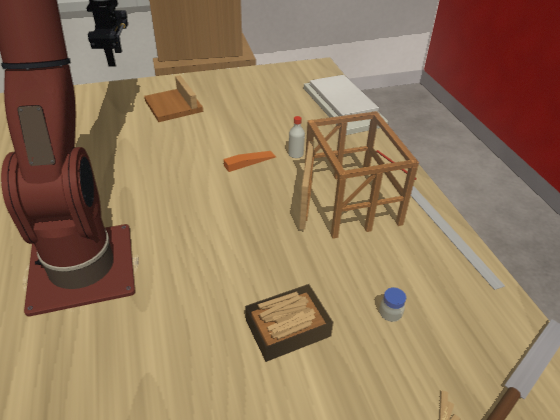

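Run:
```python
from h import *
a=cv2.imread('pics/a.png')[120:270,120:320]
cv2.imwrite('pics/c.png',cv2.resize(a,None,fx=4,fy=4,interpolation=cv2.INTER_CUBIC))
b=cv2.imread('pics/b.png')[110:245,285:425]
cv2.imwrite('pics/d.png',cv2.resize(b,None,fx=4,fy=4,interpolation=cv2.INTER_CUBIC))
```

```text
(no output)
```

View pics/c.png

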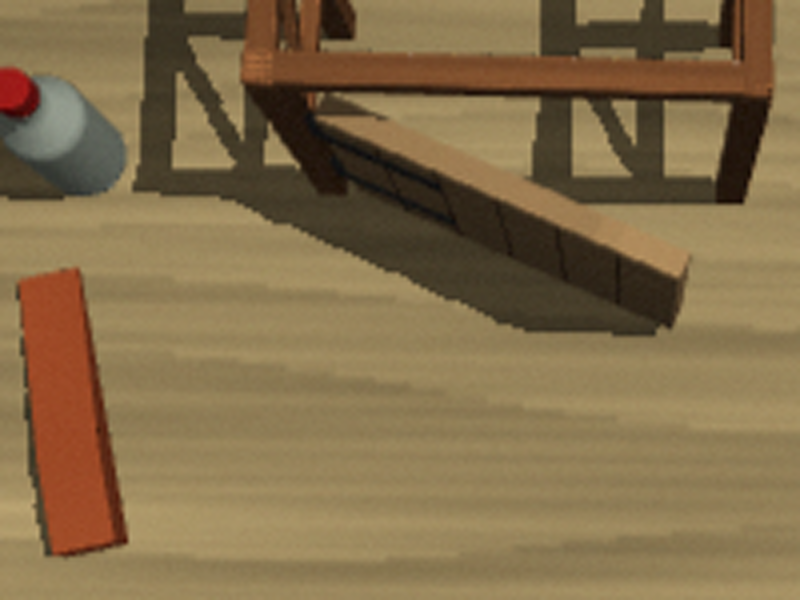

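View pics/d.png

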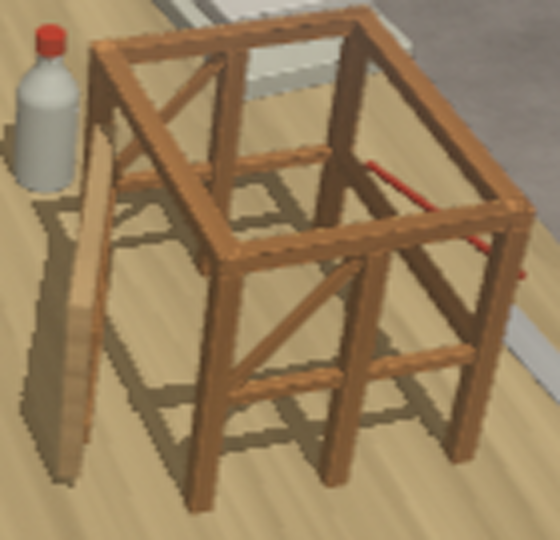

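Run:
```python
from h import *
f=lambda u,v,z:np.round(px2w('top',(120+(u+.5)/4-.5,120+(v+.5)/4-.5),z),1)
g=lambda u,v,z:np.round(px2w('side',(285+(u+.5)/4-.5,110+(v+.5)/4-.5),z),1)
for n,p in dict(Lo=(320,194,0),Li=(347,193,0),Ri=(716,201,0),Ro=(742,203,0),gfree_top=(680,277,154),gfree_bot=(670,328,14),w_tip_l=(20,285,4),w_tip_r=(80,269,4),w_b_l=(48,555,26),w_b_r=(118,541,26)).items(): print(n,f(*p))
for n,p in dict(Rfoot_front=(188,507,0),Rfoot_frontright=(210,512,0),gfree=(55,475,14),gfree2=(75,485,14)).items(): print('side',n,g(*p))
```

```text
Lo [610.  179.1   0. ]
Li [610.9 163.7   0. ]
Ri [609.8 -48.1   0. ]
Ro [608.8 -63.    0. ]
gfree_top [532.8 -23.5 154. ]
gfree_bot [532.8 -22.3  14. ]
w_tip_l [553.2 345.6   4. ]
w_tip_r [563.  312.3   4. ]
w_b_l [400.8 311.9  26. ]
w_b_r [408.9 274.7  26. ]
side Rfoot_front [610.6 -55.8   0. ]
side Rfoot_frontright [622.6 -63.7   0. ]
side gfree [532.3 -19.   14. ]
side gfree2 [541.8 -31.1  14. ]
```

>>> {"name": "servo_tool", "arguments": {"targets": [[0, -0.15, 0, 8.8, 2.5, -6.6, -1], [0, -0.3, 0, 17.6, 5, -13.2, -1], [0, -0.452, 0, 26.4, 7.5, -19.8, -1], [0, -0.452, 0, 35.2, 10, -26.4, -1], [0, -0.452, 0, 35.2, 10, -26.4, -1]]}}

```text
time: 1.62
eef_pos: [342.2, 400.1, 153.2]
eef_rot: [[0.974, 0.0, -0.227], [0.227, 0.001, 0.974], [0.001, -1.0, 0.001]]
wrist_force: [0.4, 0.6, -0.5]
grip_width: 86.7
```

```bash
cat >> h.py <<'E'
def delta(pos,yaw=None):
    """tool-axis shift (cm) to world pos; turn about tool y so jaw axis has world angle yaw+90"""
    o=manip.get_obs();R=np.array(o['eef_rot']);p=np.array(o['eef_pos'])
    print('t',round(o['time'],2),'p',np.round(p,1),'F',np.round(o['wrist_force'],1),'w',round(o['grip_width'],1),'cm',np.round(R.T@(np.array(pos)-p)/10,2))
    a=np.degrees(np.arctan2(R[1,2],R[0,2]))-90
    print('jaw yaw',round(a,2),'tilt',np.round(R[2],3), 'turn y',None if yaw is None else round(-np.radians(yaw-a),3))
E
python3 - <<'E'
from h import *
delta((429,299,8),13.1)
E
```

```text
t 1.62 p [342.2 400.1 153.2] F [ 0.4  0.6 -0.5] w 86.7 cm [  6.15  14.52 -11.83]
jaw yaw 13.13 tilt [ 0.001 -1.     0.001] turn y 0.0
```

>>> {"name": "servo_tool", "arguments": {"targets": [[0, 0, 0, 6.15, 4, -11.8, -1], [0, 0, 0, 6.15, 4, -11.8, -1], [0, 0, 0, 6.15, 4, -11.8, -1], [0, 0, 0, 6.15, 4, -11.8, -1]]}}

```text
time: 2.12
eef_pos: [429.2, 298.7, 113.1]
eef_rot: [[0.974, 0.0, -0.225], [0.225, 0.001, 0.974], [0.0, -1.0, 0.001]]
wrist_force: [0.2, 0.6, 0.4]
grip_width: 87.2
```

```bash
cat >> h.py <<'E'
def wpx(p,z):
    c=manip.camera_params('wrist');o=manip.get_obs()
    T=np.eye(4);T[:3,:3]=o['eef_rot'];T[:3,3]=o['eef_pos'];T=T@np.array(c['T_tool_cam'])
    v=np.array([p[0]-c['cx'],p[1]-c['cy']]);r=np.hypot(*v);th=r/c['fx']
    d=np.r_[v/r*np.sin(th),np.cos(th)];d=T[:3,:3]@d
    return T[:3,3]+d*(z-T[2,3])/d[2]
E
python3 - <<'E'
from h import *
delta((429,299,8),13.1)
snap('wrist','e.png')
for l,z in(('wedge',0),('wedge_tip',0),('wedge_butt',13),('gate_hinge',0)):
    print(l,[(np.round(r['position']),round(r['conf'],2),np.round(wpx(r['position'],z))) for r in manip.spot_point('wrist',l)[:2]])
E
```

```text
t 2.12 p [429.2 298.7 113.1] F [0.2 0.6 0.4] w 87.2 cm [-1.000e-02  1.051e+01  3.000e-02]
jaw yaw 13.02 tilt [ 0.    -1.     0.001] turn y -0.001
wedge [(array([277., 203.]), 0.68, array([427., 300.,   0.]))]
wedge_tip [(array([279., 324.]), 0.82, array([556., 334.,   0.]))]
wedge_butt [(array([277., 180.]), 0.74, array([404., 295.,  13.]))]
gate_hinge []
```

View pics/e.png

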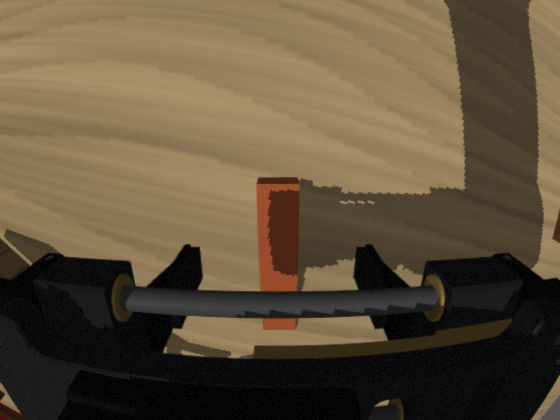

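>>> {"name": "servo_tool", "arguments": {"targets": [[0, 0, 0, -0.4, 6, 0, -1], [0, 0, 0, -0.4, 9.5, 0, -1], [0, 0, 0, -0.4, 10.9, 0, -1], [0, 0, 0, -0.4, 10.9, 0, -1], [0, 0, 0, -0.4, 10.9, 0, -1]]}}

```text
time: 3.0
eef_pos: [425.1, 301.1, 6.1]
eef_rot: [[0.973, 0.002, -0.23], [0.23, 0.003, 0.973], [0.003, -1.0, 0.003]]
wrist_force: [-0.4, 0.2, 0.2]
grip_width: 86.7
```

>>> {"name": "servo_tool", "arguments": {"targets": [[0, 0, 0, 0, 0, 0, 1], [0, 0, 0, 0, 0, 0, 1], [0, 0, 0, 0, 0, 0, 1], [0, 0, 0, 0, 0, 0, 1], [0, 0, 0, 0, 0, 0, 1]]}}

```text
time: 3.62
eef_pos: [425.1, 301.1, 6.0]
eef_rot: [[0.973, 0.002, -0.23], [0.23, 0.003, 0.973], [0.003, -1.0, 0.002]]
wrist_force: [0.5, 0.4, -1.1]
grip_width: 45.0
```

>>> {"name": "servo_tool", "arguments": {"targets": [[0, 0, 0, 0, -0.5, 0, 1], [0, 0, 0, 0, -2, 0, 1], [0, 0, 0, 0, -4, 0, 1], [0, 0, 0, 0, -4, 0, 1]]}}

```text
time: 4.12
eef_pos: [426.1, 301.9, 48.1]
eef_rot: [[0.973, 0.005, -0.23], [0.23, 0.006, 0.973], [0.006, -1.0, 0.004]]
wrist_force: [-0.6, 0.5, -1.9]
grip_width: 33.4
```

Run:
```python
from h import *
delta((405,28,40),0)
snap('wrist','f.png')
for l,z in(('wedge_tip',40),('wedge_butt',53)):
    print(l,[(np.round(r['position']),round(r['conf'],2),np.round(wpx(r['position'],z))) for r in manip.spot_point('wrist',l)[:2]])
```

```text
t 4.12 p [426.1 301.9  48.1] F [-0.6  0.5 -1.9] w 33.4 cm [ -8.36   0.64 -26.17]
jaw yaw 13.29 tilt [ 0.006 -1.     0.004] turn y 0.232
wedge_tip []
wedge_butt [(array([277., 229.]), 0.59, array([402., 295.,  53.]))]
```

>>> {"name": "servo_tool", "arguments": {"targets": [[0, 0.12, 0, -3, 0, -6, 1], [0, 0.232, 0, -6, 0, -12, 1], [0, 0.232, 0, -8.7, 0, -18, 1], [0, 0.232, 0, -8.7, 0, -24, 1], [0, 0.232, 0, -8.7, 0, -26.1, 1]]}}

```text
time: 4.9
eef_pos: [399.4, 23.9, 44.5]
eef_rot: [[1.0, 0.001, 0.003], [-0.003, 0.003, 1.0], [0.001, -1.0, 0.003]]
wrist_force: [0.9, 0.3, -0.7]
grip_width: 33.7
```

>>> {"name": "servo_tool", "arguments": {"targets": [[0, 0, 0, 0, 0, 0, 1], [0, 0, 0, 0, 0, 0, 1]]}}

```text
time: 5.15
eef_pos: [398.9, 24.2, 44.1]
eef_rot: [[1.0, 0.0, 0.003], [-0.003, 0.003, 1.0], [0.0, -1.0, 0.003]]
wrist_force: [-0.8, 0.1, -0.7]
grip_width: 33.8
```

Run:
```python
from h import *
delta((402,28,8),0)
a=snap('side','g.png')
cv2.imwrite('pics/g4.png',cv2.resize(cv2.imread('pics/g.png')[100:250,180:380],None,fx=4,fy=4,interpolation=cv2.INTER_CUBIC))
snap('top','h.png')
for n in('side','top'):
  for l in('wedge_tip','wedge_butt'): print(n,l,[(np.round(r['position'],1),round(r['conf'],2),[np.round(px2w(n,r['position'],z))[:2] for z in (20,30,40,50)]) for r in manip.spot_point(n,l)[:1]])
```

```text
t 5.15 p [398.9  24.2  44.1] F [-0.8  0.1 -0.7] w 33.8 cm [0.31 3.61 0.37]
jaw yaw -0.16 tilt [ 0.    -1.     0.003] turn y -0.003
side wedge_tip [(array([298. , 213.4]), 0.64, [array([547.,  30.]), array([543.,  19.]), array([539.,   9.]), array([535.,  -2.])])]
side wedge_butt [(array([236.3, 214.2]), 0.68, [array([390.,  69.]), array([388.,  58.]), array([386.,  47.]), array([384.,  36.])])]
top wedge_tip [(array([267.7, 196.7]), 0.65, [array([542.,  21.]), array([540.,  21.]), array([538.,  21.]), array([536.,  21.])])]
top wedge_butt [(array([265. , 197.1]), 0.56, [array([541.,  27.]), array([539.,  27.]), array([537.,  27.]), array([536.,  26.])])]
```

View pics/g4.png

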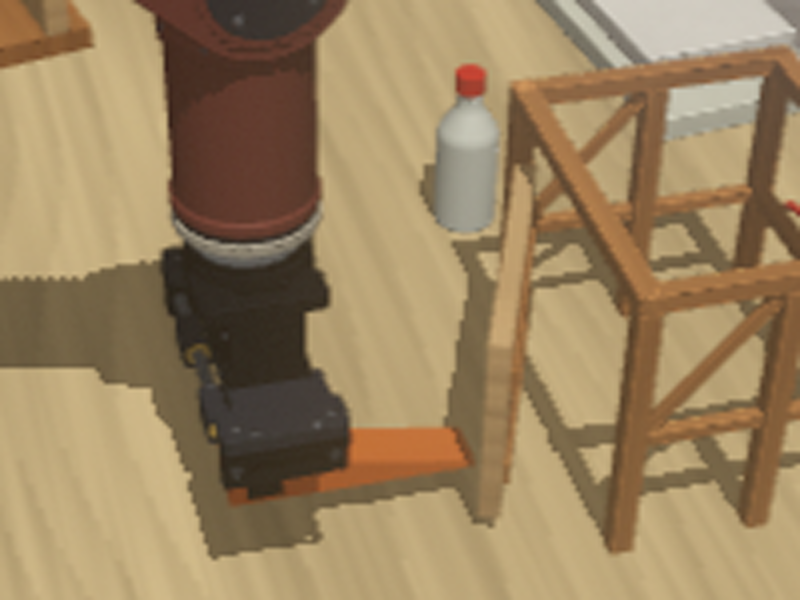

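Run:
```python
from h import *
for p in((297.5,216),(237.5,225.8)):
    print([(z,np.round(px2w('side',p,z)[:2])) for z in(20,25,30,35,40,45)])
```

```text
[(20, array([542.,  20.])), (25, array([540.,  15.])), (30, array([539.,  10.])), (35, array([537.,   5.])), (40, array([535.,  -1.])), (45, array([533.,  -6.]))]
[(20, array([383.,  25.])), (25, array([382.,  20.])), (30, array([381.,  14.])), (35, array([380.,   9.])), (40, array([379.,   4.])), (45, array([378.,  -1.]))]
```

>>> {"name": "servo_tool", "arguments": {"targets": [[0, 0, 0, -0.1, 1.5, 0.3, 1], [0, 0, 0, -0.1, 3.0, 0.3, 1], [0, 0, 0, -0.1, 3.4, 0.3, 1], [0, 0, 0, -0.1, 3.5, 0.3, 1]]}}

```text
time: 5.95
eef_pos: [397.9, 27.9, 10.4]
eef_rot: [[1.0, -0.001, 0.002], [-0.002, 0.003, 1.0], [-0.001, -1.0, 0.003]]
wrist_force: [-14.8, -1.8, 37.7]
grip_width: 33.8
```

>>> {"name": "servo_tool", "arguments": {"targets": [[0, 0, 0, 0, 0.1, 0, 1], [0, 0, 0, 0, 0.1, 0, 1]]}}

```text
time: 6.2
eef_pos: [397.9, 27.9, 10.5]
eef_rot: [[1.0, -0.002, 0.002], [-0.002, 0.004, 1.0], [-0.002, -1.0, 0.004]]
wrist_force: [-7.3, -3.2, 20.1]
grip_width: 33.7
```

>>> {"name": "servo_tool", "arguments": {"targets": [[0, 0, 0, 0, 0, 0, -0.1], [0, 0, 0, 0, 0, 0, -0.1], [0, 0, 0, 0, 0.4, 0, -0.1], [0, 0, 0, 0, 0.4, 0, -0.1]]}}

```text
time: 6.7
eef_pos: [397.5, 27.9, 6.1]
eef_rot: [[1.0, -0.003, 0.002], [-0.002, 0.003, 1.0], [-0.003, -1.0, 0.003]]
wrist_force: [-0.5, 0.3, 0.4]
grip_width: 47.8
```

>>> {"name": "servo_tool", "arguments": {"targets": [[0, 0, 0, 0, 0, 0, 1], [0, 0, 0, 0, 0, 0, 1], [0, 0, 0, 0, 0, 0, 1], [0, 0, 0, 0, 0, 0, 1], [0, 0, 0, 0, 0, 0, 1]]}}

```text
time: 7.32
eef_pos: [397.5, 27.9, 6.1]
eef_rot: [[1.0, -0.003, 0.002], [-0.002, 0.003, 1.0], [-0.003, -1.0, 0.003]]
wrist_force: [-0.4, 0.3, -1.5]
grip_width: 33.7
```

Run:
```python
from h import *
delta((402,28,8),0)
snap('side','i.png')
cv2.imwrite('pics/i4.png',cv2.resize(cv2.imread('pics/i.png')[100:250,180:380],None,fx=4,fy=4,interpolation=cv2.INTER_CUBIC))
```

```text
t 7.33 p [397.5  27.9   6.1] F [-0.4  0.3 -1.5] w 33.7 cm [ 0.45 -0.19  0.02]
jaw yaw -0.1 tilt [-0.003 -1.     0.003] turn y -0.002
```

View pics/i4.png

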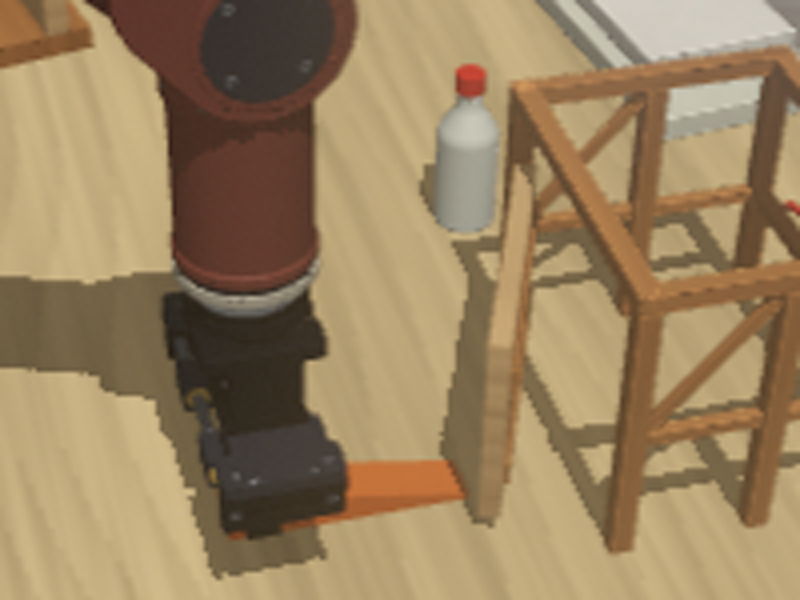

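>>> {"name": "servo_tool", "arguments": {"targets": [[0, 0, 0, 1.2, -0.02, 0, 1], [0, 0, 0, 2.4, -0.02, 0, 1], [0, 0, 0, 3.6, -0.02, 0, 1], [0, 0, 0, 4.8, -0.02, 0, 1], [0, 0, 0, 5.0, -0.02, 0, 1]]}}

```text
time: 8.0
eef_pos: [448.4, 27.7, 6.1]
eef_rot: [[1.0, -0.002, 0.002], [-0.002, 0.003, 1.0], [-0.002, -1.0, 0.003]]
wrist_force: [-0.4, -0.8, -0.8]
grip_width: 33.7
```

>>> {"name": "servo_tool", "arguments": {"targets": [[0, 0, 0, 0.4, 0, 0, 1], [0, 0, 0, 0.8, 0, 0, 1], [0, 0, 0, 1.2, 0, 0, 1], [0, 0, 0, 1.6, 0, 0, 1], [0, 0, 0, 2.0, 0, 0, 1]]}}

```text
time: 8.62
eef_pos: [467.9, 27.5, 6.0]
eef_rot: [[1.0, -0.004, 0.002], [-0.002, 0.003, 1.0], [-0.004, -1.0, 0.003]]
wrist_force: [-7.0, -0.6, 8.5]
grip_width: 33.8
```

>>> {"name": "servo_tool", "arguments": {"targets": [[0, 0, 0, 0.4, 0, 0, 1], [0, 0, 0, 0.8, 0, 0, 1], [0, 0, 0, 1.2, 0, 0, 1], [0, 0, 0, 1.6, 0, 0, 1], [0, 0, 0, 2.0, 0, 0, 1]]}}

```text
time: 9.25
eef_pos: [486.8, 27.3, 6.0]
eef_rot: [[1.0, -0.007, 0.002], [-0.002, 0.003, 1.0], [-0.007, -1.0, 0.003]]
wrist_force: [-10.9, -1.0, 14.5]
grip_width: 33.9
```

>>> {"name": "servo_tool", "arguments": {"targets": [[0, 0, 0, 0, 0, 0, -0.1], [0, 0, 0, 0, 0, 0, -0.1], [0, 0, 0, 0, -0.2, 0, -0.1], [0, 0, 0, 0, -3, 0, -0.1], [0, 0, 0, -2, -5, 0, -0.1]]}}

```text
time: 9.88
eef_pos: [468.2, 27.1, 57.3]
eef_rot: [[1.0, -0.005, 0.003], [-0.003, 0.002, 1.0], [-0.005, -1.0, 0.002]]
wrist_force: [0.4, 0.7, -0.1]
grip_width: 47.5
```

>>> {"name": "servo_tool", "arguments": {"targets": [[0, 0, 0, -2.7, 0, 0, 1], [0, 0, 0, -4, 0, 0, 1], [0, 0, 0, -4, 0, 0, 1], [0, 0, 0, -4, 0, 0, 1], [0, 0, 0, -4, 0, 0, 1]]}}

```text
time: 10.5
eef_pos: [428.8, 27.1, 57.4]
eef_rot: [[1.0, -0.005, 0.003], [-0.003, 0.002, 1.0], [-0.005, -1.0, 0.002]]
wrist_force: [0.3, 0.2, -0.1]
grip_width: 5.9
```

Run:
```python
from h import *
delta((435,28,9),0)
snap('side','j.png'); 
for n in('side',):
  for l in('wedge_tip','wedge_butt','wedge'): print(n,l,[(np.round(r['position'],1),round(r['conf'],2),np.round(px2w(n,r['position'],13*(l=='wedge_butt')))[:2]) for r in manip.spot_point(n,l)[:1]])
cv2.imwrite('pics/j4.png',cv2.resize(cv2.imread('pics/j.png')[100:250,180:380],None,fx=4,fy=4,interpolation=cv2.INTER_CUBIC))
```

```text
t 10.5 p [428.8  27.1  57.4] F [ 0.3  0.2 -0.1] w 5.9 cm [0.64 4.84 0.08]
jaw yaw -0.15 tilt [-0.005 -1.     0.002] turn y -0.003
side wedge_tip [(array([327.3, 214.1]), 0.95, array([630.,  27.]))]
side wedge_butt [(array([270.9, 221.1]), 0.69, array([472.,  27.]))]
side wedge [(array([278. , 224.7]), 0.57, array([490.,  22.]))]
```

View pics/j4.png

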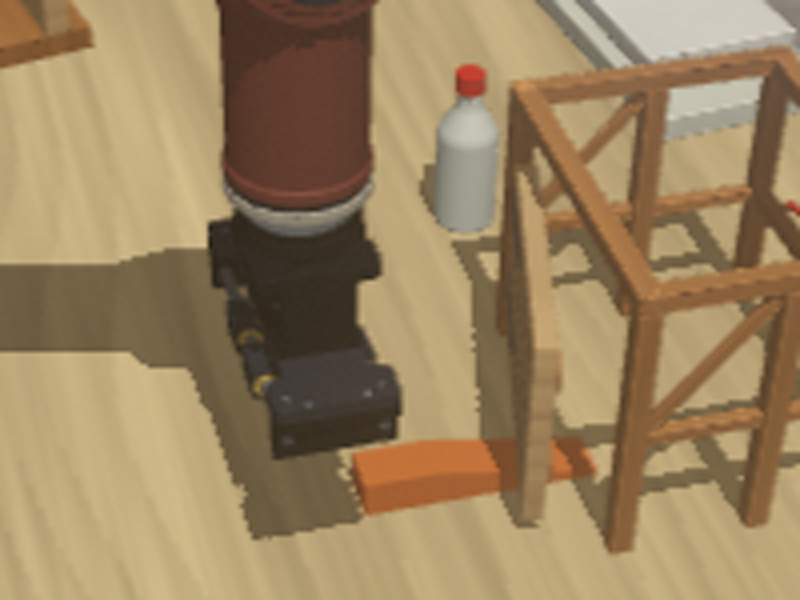

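>>> {"name": "servo_tool", "arguments": {"targets": [[0, 0, 0, 0.6, 2, 0.05, 1], [0, 0, 0, 0.6, 4, 0.05, 1], [0, 0, 0, 0.6, 4.8, 0.05, 1], [0, 0, 0, 0.6, 4.8, 0.05, 1]]}}

```text
time: 11.2
eef_pos: [433.8, 27.5, 9.1]
eef_rot: [[1.0, -0.006, 0.003], [-0.003, 0.002, 1.0], [-0.006, -1.0, 0.002]]
wrist_force: [0.0, -0.6, 0.4]
grip_width: -0.0
```

>>> {"name": "servo_tool", "arguments": {"targets": [[0, 0, 0, 0.6, 0, 0, 1], [0, 0, 0, 1.2, 0, 0, 1], [0, 0, 0, 1.8, 0, 0, 1], [0, 0, 0, 2.4, 0, 0, 1], [0, 0, 0, 3.0, 0, 0, 1]]}}

```text
time: 11.82
eef_pos: [463.4, 27.4, 8.7]
eef_rot: [[1.0, -0.008, 0.003], [-0.003, 0.001, 1.0], [-0.008, -1.0, 0.001]]
wrist_force: [-4.6, 0.9, 3.6]
grip_width: 0.3
```

>>> {"name": "servo_tool", "arguments": {"targets": [[0, 0, 0, 0.3, 0, 0, 1], [0, 0, 0, 0.6, 0, 0, 1], [0, 0, 0, 0.9, 0, 0, 1], [0, 0, 0, 1.2, 0, 0, 1], [0, 0, 0, 1.2, 0, 0, 1]]}}

```text
time: 12.45
eef_pos: [476.0, 27.4, 8.6]
eef_rot: [[1.0, -0.007, 0.003], [-0.003, 0.001, 1.0], [-0.007, -1.0, 0.001]]
wrist_force: [-0.1, 1.0, -0.7]
grip_width: 0.4
```

>>> {"name": "servo_tool", "arguments": {"targets": [[0, 0, 0, 0.2, 0, 0, 1], [0, 0, 0, 0.4, 0, 0, 1], [0, 0, 0, 0.6, 0, 0, 1], [0, 0, 0, 0.6, 0, 0, 1]]}}

```text
time: 12.95
eef_pos: [482.2, 27.3, 8.6]
eef_rot: [[1.0, -0.007, 0.003], [-0.003, 0.001, 1.0], [-0.007, -1.0, 0.001]]
wrist_force: [-2.3, -0.2, 0.8]
grip_width: 0.7
```

>>> {"name": "servo_tool", "arguments": {"targets": [[0, 0, 0, 0.2, 0, 0, 1], [0, 0, 0, 0.4, 0, 0, 1], [0, 0, 0, 0.4, 0, 0, 1]]}}

```text
time: 13.32
eef_pos: [486.2, 27.3, 8.6]
eef_rot: [[1.0, -0.007, 0.003], [-0.003, 0.001, 1.0], [-0.007, -1.0, 0.001]]
wrist_force: [-4.2, -0.3, 3.0]
grip_width: 0.6
```

>>> {"name": "servo_tool", "arguments": {"targets": [[0, 0, 0, 0.1, 0, 0, 1], [0, 0, 0, 0.2, 0, 0, 1], [0, 0, 0, 0.2, 0, 0, 1]]}}

```text
time: 13.7
eef_pos: [487.9, 27.2, 8.5]
eef_rot: [[1.0, -0.008, 0.003], [-0.003, 0.001, 1.0], [-0.008, -1.0, 0.001]]
wrist_force: [-5.4, -0.0, 4.0]
grip_width: 0.7
```

Run:
```python
from h import *
delta((490,28,9),0)
snap('side','k.png'); 
for l in('wedge_tip','wedge_butt'): print(l,[(np.round(r['position'],1),round(r['conf'],2),np.round(px2w('side',r['position'],13*(l=='wedge_butt')))[:2]) for r in manip.spot_point('side',l)[:1]])
cv2.imwrite('pics/k4.png',cv2.resize(cv2.imread('pics/k.png')[100:250,200:400],None,fx=4,fy=4,interpolation=cv2.INTER_CUBIC))
```

```text
t 13.7 p [487.9  27.2   8.5] F [-5.4 -0.   4. ] w 0.7 cm [ 0.21 -0.05  0.08]
jaw yaw -0.17 tilt [-0.008 -1.     0.001] turn y -0.003
wedge_tip []
wedge_butt [(array([283.4, 214.6]), 0.83, array([511.,  42.]))]
```

View pics/k4.png

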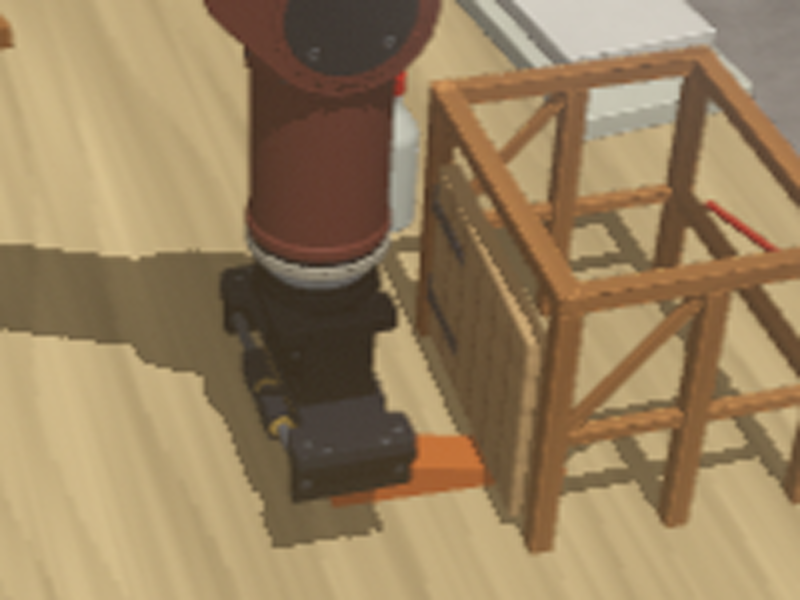

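>>> {"name": "servo_tool", "arguments": {"targets": [[0, 0, 0, 0.1, 0, 0, 1], [0, 0, 0, 0.2, 0, 0, 1], [0, 0, 0, 0.2, 0, 0, 1]]}}

```text
time: 14.22
eef_pos: [489.4, 27.2, 8.5]
eef_rot: [[1.0, -0.009, 0.003], [-0.003, 0.001, 1.0], [-0.009, -1.0, 0.001]]
wrist_force: [-6.0, -1.2, 5.2]
grip_width: 0.3
```

>>> {"name": "servo_tool", "arguments": {"targets": [[0, 0, 0, 0.1, 0, 0, 1], [0, 0, 0, 0.2, 0, 0, 1], [0, 0, 0, 0.2, 0, 0, 1]]}}

```text
time: 14.6
eef_pos: [490.9, 27.1, 8.4]
eef_rot: [[1.0, -0.01, 0.003], [-0.003, 0.001, 1.0], [-0.01, -1.0, 0.001]]
wrist_force: [-7.2, -0.3, 4.3]
grip_width: 0.4
```

>>> {"name": "servo_tool", "arguments": {"targets": [[0, 0, 0, 0.1, 0, 0, 1], [0, 0, 0, 0.2, 0, 0, 1], [0, 0, 0, 0.3, 0, 0, 1], [0, 0, 0, 0.3, 0, 0, 1]]}}

```text
time: 15.1
eef_pos: [493.3, 27.0, 8.4]
eef_rot: [[1.0, -0.011, 0.003], [-0.003, 0.001, 1.0], [-0.011, -1.0, 0.001]]
wrist_force: [-7.1, -0.9, 5.6]
grip_width: 0.5
```

>>> {"name": "servo_tool", "arguments": {"targets": [[0, 0, 0, 0.1, 0, 0, 1], [0, 0, 0, 0.2, 0, 0, 1], [0, 0, 0, 0.2, 0, 0, 1]]}}

```text
time: 15.48
eef_pos: [493.7, 27.0, 8.1]
eef_rot: [[1.0, -0.014, 0.003], [-0.003, 0.002, 1.0], [-0.014, -1.0, 0.002]]
wrist_force: [-10.1, -0.3, 8.0]
grip_width: 0.1
```

>>> {"name": "servo_tool", "arguments": {"targets": [[0, 0, 0, 0.08, 0, 0, 1], [0, 0, 0, 0.08, 0, 0, 1]]}}

```text
time: 15.72
eef_pos: [493.6, 27.0, 8.0]
eef_rot: [[1.0, -0.016, 0.003], [-0.003, 0.002, 1.0], [-0.016, -1.0, 0.002]]
wrist_force: [-8.0, -0.2, 5.3]
grip_width: 0.4
```

Run:
```python
from h import *
F=[]
for i in range(4):
    manip.snapshot('side'); F.append(manip.get_obs()['wrist_force'])
print(np.round(F,1)); delta((490,28,9),0)
```

```text
[[-7.9 -0.2  5.7]
 [-7.9  0.8  4.8]
 [-7.6  0.9  5.9]
 [-7.  -0.3  6.2]]
t 15.93 p [493.6  27.    8. ] F [-7.  -0.3  6.2] w 0.6 cm [-0.36 -0.09  0.1 ]
jaw yaw -0.19 tilt [-0.016 -1.     0.002] turn y -0.003
```

>>> {"name": "servo_tool", "arguments": {"targets": [[0, 0, 0, 0.1, -0.02, 0, 1], [0, 0, 0, 0.2, -0.04, 0, 1], [0, 0, 0, 0.3, -0.04, 0, 1]]}}

```text
time: 16.3
eef_pos: [493.9, 26.9, 8.0]
eef_rot: [[1.0, -0.021, 0.003], [-0.003, 0.002, 1.0], [-0.021, -1.0, 0.002]]
wrist_force: [-17.2, 0.6, 12.9]
grip_width: 0.2
```

>>> {"name": "servo_tool", "arguments": {"targets": [[0, 0, 0, -0.5, -0.1, 0, 1], [0, 0, 0, -2, -0.5, 0, 1], [0, 0, 0, -4, -1, 0, 1], [0, 0, 0, -4, -6, 0, 1], [0, 0, 0, -4, -9, 0, 1]]}}

```text
time: 16.92
eef_pos: [456.1, 26.9, 101.0]
eef_rot: [[1.0, -0.019, 0.004], [-0.004, 0.003, 1.0], [-0.019, -1.0, 0.003]]
wrist_force: [0.7, 0.4, 0.5]
grip_width: 0.1
```

Run:
```python
from h import *
delta((490,28,9),0)
for n in('side','top'):
  snap(n,'m%s.png'%n); 
  for l in('wedge_tip','wedge_butt','tub','glue','paint'): print(n,l,[(np.round(r['position'],1),round(r['conf'],2),np.round(px2w(n,r['position'],13*(l=='wedge_butt')))[:2]) for r in manip.spot_point(n,l)[:1]])
A=cv2.resize(cv2.imread('pics/mside.png')[100:250,220:360],None,fx=4,fy=4,interpolation=cv2.INTER_CUBIC)
cv2.imwrite('pics/m4.png',A)
```

```text
t 16.93 p [456.1  26.9 101. ] F [0.7 0.4 0.5] w 0.1 cm [3.55 9.13 0.09]
jaw yaw -0.21 tilt [-0.019 -1.     0.003] turn y -0.004
side wedge_tip []
side wedge_butt [(array([286.9, 212.5]), 0.81, array([522.,  48.]))]
side tub [(array([288.9, 328.4]), 0.88, array([ 423., -293.]))]
side glue [(array([294.9, 153.4]), 0.82, array([630., 319.]))]
side paint [(array([388.7, 309.4]), 0.64, array([ 651., -305.]))]
top wedge_tip []
top wedge_butt []
top tub [(array([409.8, 252.7]), 0.82, array([ 424., -298.]))]
top glue [(array([141.6, 161.4]), 0.57, array([624., 313.]))]
top paint [(array([411.8, 152.9]), 0.77, array([ 655., -310.]))]
```

View pics/m4.png

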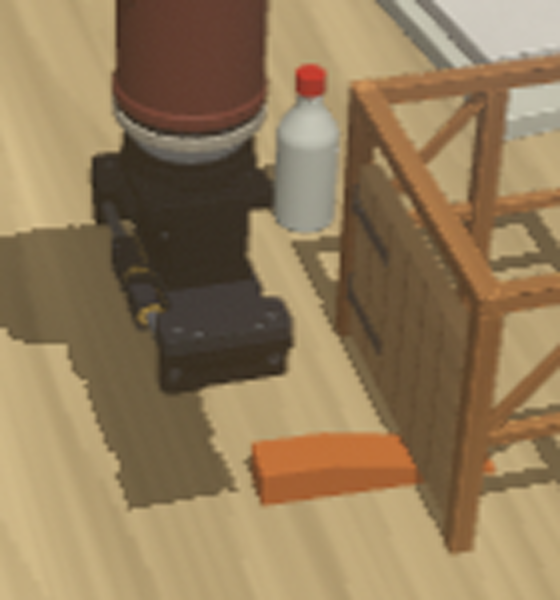

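Run:
```python
from h import *
g=lambda u,v,z:np.round(px2w('side',(220+(u+.5)/4-.5,100+(v+.5)/4-.5),z),1)
print('butt near bottom',g(262,503,0),'top near',g(260,472,26),'top far',g(251,443,26),'gate free bottom front',g(448,545,14), g(440,530,14))
```

```text
butt near bottom [507.4  14.7   0. ] top near [506.   16.8  26. ] top far [508.3  45.3  26. ] gate free bottom front [605.  -67.1  14. ] [604.9 -53.   14. ]
```

>>> {"name": "servo_tool", "arguments": {"targets": [[0, 0, -0.018, 0, 0, 0, 1], [0, 0, -0.018, -1, 4, 0, 1], [0, 0, -0.018, -1, 8, 0, 1], [0, 0, -0.018, -1, 9.1, 0, 1], [0, 0, -0.018, -1, 9.1, 0, 1]]}}

```text
time: 18.15
eef_pos: [443.5, 26.8, 7.6]
eef_rot: [[1.0, -0.005, 0.004], [-0.004, 0.001, 1.0], [-0.005, -1.0, 0.001]]
wrist_force: [0.6, -0.3, 0.8]
grip_width: 0.2
```

>>> {"name": "servo_tool", "arguments": {"targets": [[0, 0, 0, 1.5, -0.2, 0, 1], [0, 0, 0, 3, -0.3, 0, 1], [0, 0, 0, 4, -0.3, 0, 1], [0, 0, 0, 4.5, -0.3, 0, 1], [0, 0, 0, 4.7, -0.3, 0, 1]]}}

```text
time: 18.77
eef_pos: [490.6, 26.4, 10.3]
eef_rot: [[1.0, -0.005, 0.004], [-0.004, 0.0, 1.0], [-0.005, -1.0, 0.0]]
wrist_force: [-0.4, -0.4, 0.1]
grip_width: 0.4
```

>>> {"name": "servo_tool", "arguments": {"targets": [[0, 0, 0, 0.1, 0, 0, 1], [0, 0, 0, 0.2, 0, 0, 1]]}}

```text
time: 19.02
eef_pos: [492.3, 26.5, 10.2]
eef_rot: [[1.0, -0.006, 0.004], [-0.004, 0.0, 1.0], [-0.006, -1.0, 0.0]]
wrist_force: [0.6, 0.7, -0.5]
grip_width: 0.3
```

>>> {"name": "servo_tool", "arguments": {"targets": [[0, 0, 0, 0.1, 0, 0, 1], [0, 0, 0, 0.2, 0, 0, 1]]}}

```text
time: 19.27
eef_pos: [493.9, 26.4, 10.1]
eef_rot: [[1.0, -0.007, 0.004], [-0.004, 0.001, 1.0], [-0.007, -1.0, 0.001]]
wrist_force: [-4.1, 0.4, 2.6]
grip_width: 0.5
```

>>> {"name": "servo_tool", "arguments": {"targets": [[0, 0, 0, 0.1, 0, 0, 1], [0, 0, 0, 0.15, 0, 0, 1]]}}

```text
time: 19.52
eef_pos: [493.9, 26.5, 9.8]
eef_rot: [[1.0, -0.01, 0.004], [-0.004, 0.001, 1.0], [-0.01, -1.0, 0.001]]
wrist_force: [-7.8, -0.1, 6.6]
grip_width: 0.4
```

>>> {"name": "servo_tool", "arguments": {"targets": [[0, 0, 0, -1, -0.1, 0, 1], [0, 0, 0, -4, -1, 0, 1], [0, 0, 0, -5, -5, 0, 1], [0, 0, 0, -5, -10, 0, 1], [0, 0, 0, -5, -10, 0, 1]]}}

```text
time: 20.15
eef_pos: [447.2, 27.1, 113.8]
eef_rot: [[1.0, -0.003, 0.004], [-0.004, 0.004, 1.0], [-0.003, -1.0, 0.004]]
wrist_force: [0.5, 0.8, -0.6]
grip_width: 0.3
```

Run:
```python
from h import *
delta((490,28,9),0)
snap('side','n.png'); snap('top','o.png')
A=cv2.resize(cv2.imread('pics/n.png')[150:250,260:360],None,fx=4,fy=4,interpolation=cv2.INTER_CUBIC)
B=cv2.resize(cv2.imread('pics/o.png')[110:210,180:330],None,fx=2.6,fy=4,interpolation=cv2.INTER_CUBIC)
cv2.imwrite('pics/n4.png',np.hstack([A,B]))
```

```text
t 20.15 p [447.2  27.1 113.8] F [ 0.5  0.8 -0.6] w 0.3 cm [ 4.31 10.46  0.06]
jaw yaw -0.23 tilt [-0.003 -1.     0.004] turn y -0.004
```

View pics/n4.png

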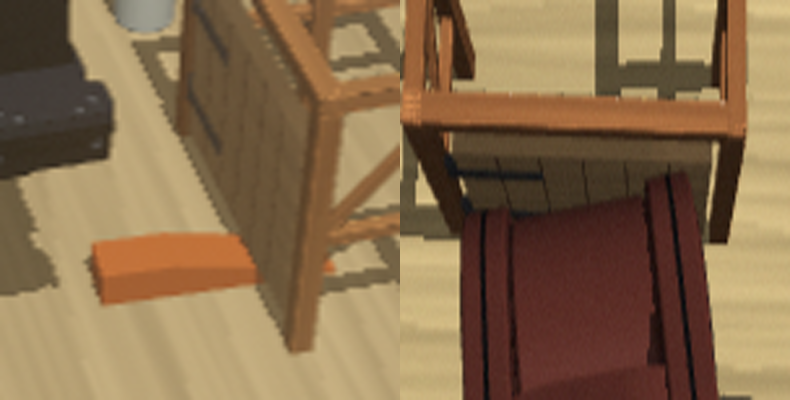

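```bash
python3 -c "
from rig import manip
print(manip.finish_job())"
```

```text
the job is handed in; nothing more can be done
None
```

The orange wedge is under the gate thin end first from the front. The gate is shut, and the wedge stayed put when I let go. I handed the job in at about 20 s, with the arm clear and touching nothing.

- **How it went:** I gripped the wedge by its butt and slid it in at the entry point until the gate was partly closed. Then I let go and pushed the butt with closed fingers. The push rose steadily with travel, from about 2 to 10 N.
- **Jammed:** After I backed off, I felt for the butt again and met it at the same place. It held a push of about 8 N without moving. I could not measure how hard the wedge and gate press on each other.
- **Gate:** The last side and top pictures show it flush between the front posts.
- **Other things:** The tub, glue bottle and paint jar were found within about 1 cm of where they started, which is within the networks' error.

Three things did not go cleanly:
- **Final push:** It peaked at about 17 N, with the wedge moving only 0.3 mm. That is above the 8–12 N intended. The pressure on the gate should still be under 25 N, but that is an estimate, not a measurement.
- **Setting the wedge down:** The gripped wedge met the bench with 38 N. I released it and gripped it again, and it then lay flat.
- **Gripped slide:** It read up to about 18 N, mostly the wedge pressing on the bench, which is why I changed to pushing the butt.

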